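# Snap the column tube onto the test stand

### The job

Fit the tall tube that has a hole in its wall onto the upright spigot of the stand, with its hole on the same side as the spring button. Push it down so that it presses the button in and slides over it, until it sits fully home on the collar and the button has popped out through the hole; then let go. Leave the shorter plain tube where it stands.

Things in the scene. Friction and masses are not known exactly. Their poses are not given: they have to be found in the camera images.
- tube_center (a point): Centre (on the axis, half-way up) of the tall upright loose aluminium tube: 110 mm tall, 44 mm outside, bore 37 mm, 150 g, open ends. z up; x points to the side with the hole, 18 mm wide, 16 mm high, centred 25 mm above the lower end. A raised rib (8 mm wide, 4 mm proud) runs from the hole up to the rim on that side. Grip across the upper half, along y, clear of the rib.
- seat (a point): Point on the axis of the fixed stand's spigot at the top of its collar, where the tube's lower end comes to rest, 20 mm above the desk. Grey plate 110 x 110 x 12 mm, collar 60 mm across, upright spigot 34 mm in diameter rising 65 mm above this point (top 20 mm tapers to 12 mm across). z up; x points horizontally to the side where the button sticks out.
- button (a joint): Travel of the spring button, m: 0 = out, 0.007 = flush with the spigot (1.5 to 4 N spring). A slippery steel cone, 12 mm wide, 4 mm at the tip, 7 mm out along the seat's x, 25 mm above it. The tube's lower edge, pushed down with 5 to 10 N, drives it in (not by its weight alone); about 0.0055 inside the bore. It springs out when the tube is on the seat, hole turned to it within 10 degrees.
- spacer_center (a point): Centre (half-way up) of the other loose aluminium tube, the wrong one: same 44 mm diameter, only 75 mm tall, no hole and no rib, upright on the desk. The two tubes may have changed places.
Mind the look-alikes: they are no part of the job. Leave any pink look-alike of the part that bears seat alone.

How it is judged:
On the way:
1. the tube, on the spigot but not yet home, presses the button in by more than 3 mm (value of joint button above 0.003 m and horizontal distance between tube_center and seat below 0.012 m and z of tube_center in the frame of seat between 0.058 and 0.09 m), for 0.02 s.
At the end, for the whole second after the job is handed in: The tall tube stands upright (within 8 degrees) on the spigot, lower end within 4 mm of the collar and axis within 8 mm of the spigot's, and the button has sprung back out through its hole to within 2.5 mm of fully out; the tube is released (value of joint button below 0.0025 m and z of tube_center in the frame of seat between 0.05 and 0.059 m and horizontal distance between tube_center and seat below 0.008 m and angle between tube_center's own z axis and vertical below 0.15 rad); the robot touches nothing.
It fails at once if the shorter plain tube is moved more than 40 mm (distance of spacer_center from where it was at the start of the episode above 0.04 m).
It also fails if it takes over 35 s, if anything falls off the work surface, if the arm or the gripper's body presses on something with over 40 N, if the wrist force passes 120 N, or if a joint passes its speed limit or range.

### The arm

A 6-joint arm with a two-finger parallel gripper is mounted at the origin on a cart in front of the work surface, level with it; the furniture and walls round the work are solid. World frame = base frame: x ahead of the robot, y to its left, z up, the work surface at z = 0. Lengths are in m, angles in rad, forces in N, time in s.
With the tool pointing down it reaches from about 0.225 to 0.725 m from the base axis. Payload 3.1 kg.
Tool frame: the origin (TCP) lies midway between the tips of the shut fingers; the grasp point (between the pads) lies 19 mm behind it; z points along the fingers, y is the direction in which the jaws open and shut (so a half turn about z gives the same grasp; the last joint's range is limited). The gripper opens to 85 mm and grips with 20 to 120 N. Pads are 22 mm wide; open, the fingers measure 114 mm over their backs; the gripper's body (76 mm by 85 mm) begins 54 mm behind the grasp point. The pads swing forward as they close: fully open they stand 13 mm farther back than shut.
Start: joints at [-1.253, 0.048, 0.099, 1.622, 0, 1.443], TCP at [0.226, -0.474, 0.199] pointing down, gripper open.
Joint ranges: [-2.91, 2.91], [-0.99, 1.94], [-1.21, 1.42], [-2.12, 2.29], [-1.49, 1.47], [-3.14, 3.14]. Speed limits (rad/s): [2.79, 2.79, 3.14, 3.14, 3.14, 3.14].

### API

Orientations are given as a unit quaternion [w, x, y, z].
In Python, from bench import ctrl gives the robot as it stands.
- The arm moves only by the tool step_arm, never from a script. Its arguments are lists of equal length, an entry for each row: "claw": the opening, from 0 (shut) to 1 (fully open); "offset": the shift along the tool's x, y, z in m, a list of three; "yaw": the turn about the tool's z in degrees. In form: {"claw": [claw, ...], "offset": [[x, y, z], ...], "yaw": [yaw, ...]}. A call has exactly 8 rows; each row is the pose to reach, as a shift and turn from the pose commanded when the call began, along the tool's axes at that moment; what a row does not reach only later rows make up. A row lasts 1/8 s, in which the tool goes at most 62.5 mm and 10.7 degrees, less where a joint would pass 70% of its speed; a pose out of reach is approached as far as the arm can. A call with a gripper value outside its range is refused whole. The fingers move at their own pace and stop on an object; "newtons" is the grip in N (left out, the last holds). Time passes only in rows, so rows that repeat a pose let the fingers close, or fill a call up. It gives the time, the measured TCP pose, the force and the opening at its end, in the units of the state.
- ctrl.get_state(): the state, without advancing time (a new reading comes with each control period).
- ctrl.snapshot(name): name is "scene" or "top"; returns a dict with "image" (400x640x3 uint8, blue, green, red), "fx", "fy", "cx", "cy" (pixels), "xyz" and "attitude" of the camera in the world. Camera axes: x right, y down, z forward; pixel columns grow to the right and rows downward; lengths in m; the calibration is good to about 2 mm. A picture is of the moment at which its call begins. There is no depth.
- ctrl.sign_off(): hands the job in, once; it reports no verdict.
The state is a dict: "time": time; "q": joint angles; "dq": joint speeds; "joint_torque": joint torques, N m; "position": TCP position; "eef_rot": TCP orientation; "wrist_force": force on the tool from outside, world axes, zero at the start; "moment": the same for the moment, N m; "grip_width": finger opening in m.
Only numpy, scipy, OpenCV 4.12 (cv2) and the standard library are available. Lean on these libraries where they do the work, as an engineer would, in place of code of your own. Each camera call takes 0.05 s, during which the arm holds its last target. There are 200 camera calls.

## Working session

There is one attempt and no reset: what is moved stays moved. The work goes in short steps, Python scripts to look and compute and a tool call to move; the robot and the scene stay as the last step left them, time stands still between calls to the robot, and variables do not carry over. Pictures are saved under pics/ and viewed, about 8 in all and at most 12, crops included, and the job is handed in when it is done.

Besides the shell and the picture viewer there is one more tool, called after "Emit:" in YAML: its name, and indented under it one key for each argument. step_arm: Moves the arm, as the interface text tells. Its arguments: {"type":"object","properties":{"claw":{"type":"array","items":{"type":"number"}},"offset":{"type":"array","items":{"type":"array","items":{"type":"number"}}},"yaw":{"type":"array","items":{"type":"number"}},"newtons":{"type":"number"}},"required":["claw","offset","yaw"]}

```bash
mkdir -p pics; ls
python3 - <<'E'
from bench import ctrl
import cv2,numpy as np,pickle
print(ctrl.get_state())
D={}
for n in("scene","top"):
    s=ctrl.snapshot(n);D[n]=s;cv2.imwrite(f"pics/{n}0.png",s["image"])
    print(n,{k:v for k,v in s.items() if k!="image"})
pickle.dump(D,open("d0.pkl","wb"))
E
```

```text
pics
{'time': 0.0, 'q': array([-1.25281165e+00,  4.87221938e-02,  9.75785123e-02,  1.62201704e+00,
        1.94717034e-06,  1.44300520e+00]), 'dq': array([ 0.0020178 ,  0.00051784,  0.00019495,  0.00049866,  0.00075338,
       -0.0006623 ]), 'joint_torque': array([-2.67790156e-04, -3.38780057e+01,  3.20016432e+01,  2.02415558e-02,
       -1.20454633e-04, -5.17378567e-07]), 'position': array([ 0.22613103, -0.47302881,  0.19822244]), 'eef_rot': array([-1.17695011e-03,  9.75262474e-01,  2.21046847e-01, -1.11284771e-04]), 'wrist_force': array([-0.5963464 , -0.21674386, -0.65082271]), 'moment': array([ 0.0165929 , -0.01137575,  0.02245461]), 'grip_width': 0.0853332284029668}
scene {'fx': 376.65758822076583, 'fy': 376.65758822076583, 'cx': 317.9107179241747, 'cy': 197.39443985069113, 'xyz': array([0.13229677, 0.58241353, 0.64638324]), 'attitude': array([ 0.10437887, -0.26313359,  0.88092958, -0.37924774])}
top {'fx': 474.0562888933042, 'fy': 474.0562888933042, 'cx': 320.3635606798691, 'cy': 198.38949232383558, 'xyz': array([0.29181321, 0.05647866, 1.04822564]), 'attitude': array([ 0.05316217, -0.70132876,  0.70793497, -0.06434157])}
```

View pics/scene0.png

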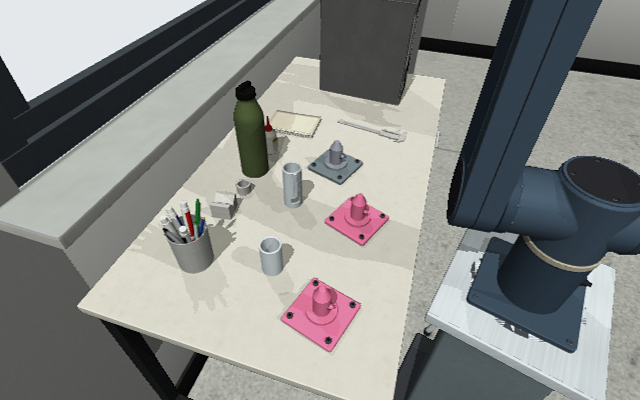

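View pics/top0.png

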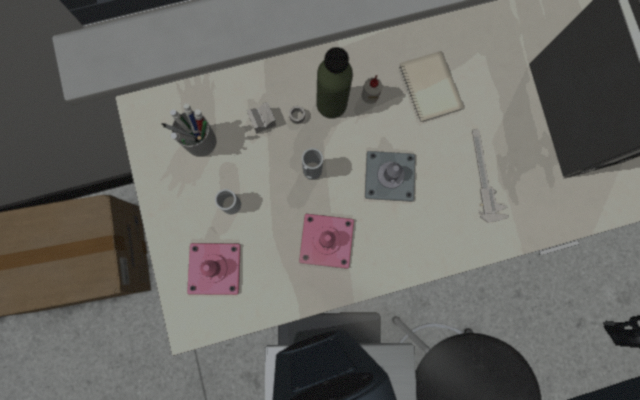

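Two pictures so far. Candidates:
- Tubes: a taller one at scene (292,185) / top (313,164), and a shorter one at scene (271,256) / top (228,203).
- Stands: grey at scene (336,163) / top (391,176), and pink decoys at scene (358,218) and (321,314).

I choose the taller tube and the grey stand, and check both in a close crop.

```bash
cat > h.py <<'E'
import numpy as np,cv2
from scipy.spatial.transform import Rotation as R
def rot(q): return R.from_quat(np.r_[q[1:],q[0]])
def onz(s,u,v,z):
    d=rot(s["attitude"]).apply([(u-s["cx"])/s["fx"],(v-s["cy"])/s["fy"],1]); c=s["xyz"]
    return c+d*(z-c[2])/d[2]
def proj(s,p):
    c=rot(s["attitude"]).inv().apply(np.asarray(p)-s["xyz"])
    return np.array([s["cx"]+s["fx"]*c[0]/c[2],s["cy"]+s["fy"]*c[1]/c[2]])
def crop(im,u,v,w,h,k): return cv2.resize(im[v:v+h,u:u+w],None,fx=k,fy=k,interpolation=cv2.INTER_CUBIC)
E
python3 - <<'E'
from h import *;import pickle
D=pickle.load(open("d0.pkl","rb"))
a=crop(D["scene"]["image"],270,130,100,100,4);b=crop(D["top"]["image"],290,135,130,75,6.15)
a2=crop(D["top"]["image"],290,140,50,50,6)
a3=crop(D["top"]["image"],365,150,55,50,6)
o=np.zeros((600,740,3),np.uint8);a=cv2.resize(a,(400,400));o[:400,:400]=a;o[:300,400:700]=a2;o[300:600,400:730]=a3
cv2.imwrite("pics/c1.png",o)
for n,u,v,z in[("scene",292,169,.11),("top",313,156,.11),("top",313,164,.05),("scene",336,146,.085),("top",396,170,.085),("top",391,176,.012),("top",228,196,.075),("scene",271,242,.075)]:
    print(n,u,v,onz(D[n],u,v,z).round(3))
E
```

```text
scene 292 169 [0.528 0.061 0.11 ]
top 313 156 [0.537 0.055 0.11 ]
top 313 164 [0.535 0.055 0.05 ]
scene 336 146 [ 0.508 -0.099  0.085]
top 396 170 [ 0.512 -0.118  0.085]
top 391 176 [ 0.515 -0.12   0.012]
top 228 196 [0.462 0.232 0.075]
scene 271 242 [0.457 0.232 0.075]
```

View pics/c1.png

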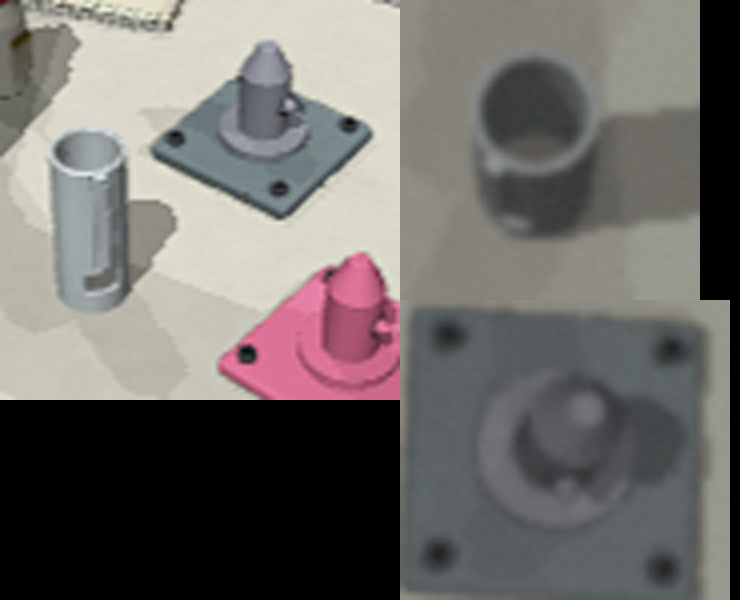

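The crop shows the tall tube with rib and hole, its hole near scene (295,200). The grey stand's button is at scene (344,157). Both choices are confirmed, so next I compute positions and headings.

Run:
```python
from h import *;import pickle
D=pickle.load(open("d0.pkl","rb"))
P=lambda n,u,v,z:onz(D[n],u,v,z)[:2]
g=lambda a,b:np.degrees(np.arctan2(*(b-a)[::-1])).round(1)
def c2(x,y): return (x-400)/6+290,y/6+140
def c3(x,y): return (x-400)/6+365,(y-300)/6+150
def c1(x,y): return x/4+270,y/4+130
for nm,n,c,tr,rb,ho in[("top","top",c2,(536,114),(493,162),(515,222)),("sc","scene",c1,(88,152),(100,177),(101,280))]:
    t=P(n,*c(*tr),.11);r=P(n,*c(*rb),.11);h=P(n,*c(*ho),.025)
    print(nm,"tube",t,"rib",g(t,r),np.linalg.norm(r-t),"hole",g(t,h),np.linalg.norm(h-t))
for nm,n,c,tip,col,bt in[("top","top",c3,(585,408),(557,450),(567,487)),("sc","scene",c1,(266,45),(264,130),(298,110))]:
    t=P(n,*c(*tip),.085);k=P(n,*c(*col),.02);b=P(n,*c(*bt),.045)
    print(nm,"tip",t,"collar",k,"button",g(k,b),np.linalg.norm(b-k))
B=[P("top",*c3(*x),.014) for x in[(448,335),(672,350),(438,553),(662,567)]]
print("bolts",np.mean(B,0),g(B[0],B[2]),g(B[0],B[1]),np.linalg.norm(B[0]-B[1]))
s=D["top"]
print("tooly",rot([-1.17e-3,.97526,.22105,-1e-4]).as_matrix().round(3))
```

```text
top tube [0.53070642 0.05555071] rib 138.5 0.022145704688322502 hole 157.4 0.020705941885889298
sc tube [0.53023895 0.05827736] rib 142.5 0.02286561419150653 hole 143.5 0.016310263816221065
top tip [ 0.51656379 -0.11795658] collar [ 0.51585649 -0.11873552] button 176.6 0.019151151882341472
sc tip [ 0.51750249 -0.11747145] collar [ 0.51324347 -0.11404253] button -173.6 0.022994781373781185
bolts [ 0.51696258 -0.11902287] 175.8 -94.3 0.08425849352437793
tooly [[ 0.902  0.431 -0.001]
 [ 0.431 -0.902  0.002]
 [ 0.    -0.002 -1.   ]]
```

Emit:
step_arm:
  claw: [1, 1, 1, 1, 1, 1, 1, 1]
  offset:
    - [0.04, -0.028, 0]
    - [0.085, -0.058, 0]
    - [0.13, -0.09, 0]
    - [0.175, -0.12, 0]
    - [0.22, -0.151, 0]
    - [0.265, -0.182, 0]
    - [0.31, -0.213, 0]
    - [0.35, -0.241, 0]
  yaw: [-10, -20, -30, -40, -50, -60, -70, -80]

```text
time: 1.1
position: [0.4387, -0.1034, 0.199]
eef_rot: [-0.0, 0.602, 0.798, -0.0]
wrist_force: [0.7, -0.4, 0.1]
grip_width: 0.0854
```

```bash
cat > st.py <<'E'
from h import *;from bench import ctrl;import sys
def rel(tx,ty,tz,hd):
    s=ctrl.get_state();M=rot(s["eef_rot"]);m=M.as_matrix();p=s["position"]
    h=np.degrees(np.arctan2(m[1,1],m[0,1]))
    d=M.inv().apply(np.array([tx,ty,tz])-p)
    print("t",s["time"],"p",p.round(4),"yhead",h.round(1),"tilt",np.degrees(np.arccos(-m[2,2])).round(2),"q",s["q"].round(2),"F",s["wrist_force"].round(1),"w",round(s["grip_width"],4))
    print("offset",d.round(4),"yaw",round(-((hd-h+180)%360-180),1))
if __name__=="__main__": rel(*map(float,sys.argv[1:5]))
E
python3 st.py .5305 .0565 .19 52
```

```text
t 1.1 p [ 0.4387 -0.1034  0.199 ] yhead 15.9 tilt 0.03 q [-0.38 -0.14 -0.09  1.63 -0.    0.91] F [ 0.7 -0.4  0.1] w 0.0854
offset [0.1286 0.1322 0.0089] yaw -36.1
```

Emit:
step_arm:
  claw: [1, 1, 1, 1, 1, 1, 1, 1]
  offset:
    - [0.03, 0.03, 0]
    - [0.06, 0.06, 0]
    - [0.09, 0.092, 0.005]
    - [0.115, 0.118, 0.009]
    - [0.1286, 0.1322, 0.009]
    - [0.1286, 0.1322, 0.009]
    - [0.1286, 0.1322, 0.009]
    - [0.1286, 0.1322, 0.009]
  yaw: [-10, -20, -30, -36, -36, -36, -36, -36]

```text
time: 2.1
position: [0.5309, 0.0529, 0.1908]
eef_rot: [0.0, 0.33, 0.944, -0.0]
wrist_force: [0.2, 0.2, -0.6]
grip_width: 0.0853
```

```bash
python3 st.py .5305 .0565 .06 52
python3 - <<'E'
from h import *;from bench import ctrl
a=ctrl.snapshot("scene");b=ctrl.snapshot("top")
o=np.zeros((600,800,3),np.uint8);o[:600,:400]=crop(a["image"],242,85,100,150,4);o[:400,400:]=crop(b["image"],270,110,100,100,4)
cv2.imwrite("pics/c2.png",o)
E
```

```text
t 2.1 p [0.5309 0.0529 0.1908] yhead 51.4 tilt 0.03 q [-0.03  0.07  0.1   1.61 -0.    0.65] F [ 0.2  0.2 -0.6] w 0.0853
offset [0.0026 0.0026 0.1308] yaw -0.6
```

View pics/c2.png

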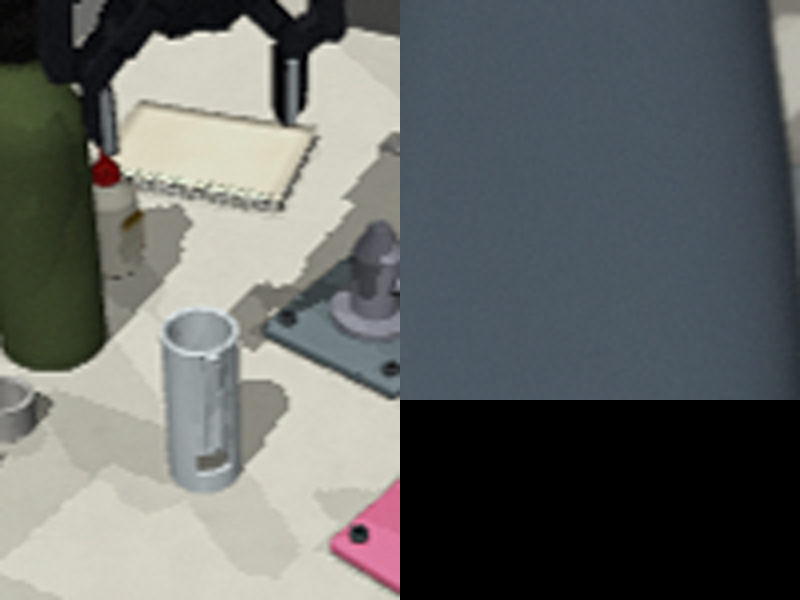

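Fourth picture: the gripper is clear above the tube, with its rim centre at scene (292,168), as before. I descend and grip.

Emit:
step_arm:
  claw: [1, 1, 1, 1, 1, 1, 0.3, 0.3]
  offset:
    - [0.0026, 0.0026, 0.02]
    - [0.0026, 0.0026, 0.06]
    - [0.0026, 0.0026, 0.1]
    - [0.0026, 0.0026, 0.127]
    - [0.0026, 0.0026, 0.127]
    - [0.0026, 0.0026, 0.127]
    - [0.0026, 0.0026, 0.127]
    - [0.0026, 0.0026, 0.127]
  yaw: [-0.6, -0.6, -0.6, -0.6, -0.6, -0.6, -0.6, -0.6]
  newtons: 40

```text
time: 3.2
position: [0.5319, 0.0576, 0.065]
eef_rot: [0.001, 0.324, 0.946, 0.0]
wrist_force: [0.3, 0.8, 0.6]
grip_width: 0.0515
```

Emit:
step_arm:
  claw: [0.2, 0.2, 0.2, 0.2, 0.2, 0.2, 0.2, 0.2]
  offset:
    - [0, 0, 0]
    - [0, 0, 0]
    - [0, 0, 0]
    - [0, 0, 0]
    - [0, 0, -0.005]
    - [0, 0, -0.02]
    - [0, 0, -0.05]
    - [0, 0, -0.08]
  yaw: [0, 0, 0, 0, 0, 0, 0, 0]

```text
time: 4.2
position: [0.5302, 0.0577, 0.1442]
eef_rot: [-0.001, 0.324, 0.946, -0.0]
wrist_force: [0.2, 0.5, -1.8]
grip_width: 0.0426
```

```bash
python3 st.py .5165 -.1185 .175 86
```

```text
t 4.2 p [0.5302 0.0577 0.1442] yhead 52.1 tilt 0.07 q [-0.02  0.07  0.01  1.51  0.    0.64] F [ 0.2  0.5 -1.8] w 0.0426
offset [-0.0972 -0.1476 -0.0308] yaw -33.9
```

Emit:
step_arm:
  claw: [0.2, 0.2, 0.2, 0.2, 0.2, 0.2, 0.2, 0.2]
  offset:
    - [0, 0, -0.031]
    - [-0.02, -0.03, -0.031]
    - [-0.04, -0.06, -0.031]
    - [-0.06, -0.09, -0.031]
    - [-0.08, -0.12, -0.031]
    - [-0.097, -0.1476, -0.031]
    - [-0.097, -0.1476, -0.031]
    - [-0.097, -0.1476, -0.031]
  yaw: [0, -8, -16, -24, -32, -34, -34, -34]

```text
time: 5.2
position: [0.5167, -0.118, 0.1746]
eef_rot: [-0.0, 0.034, 0.999, 0.0]
wrist_force: [0.8, 0.0, -1.5]
grip_width: 0.0425
```

```bash
python3 st.py .5165 -.1185 .175 86
python3 - <<'E'
from h import *;from bench import ctrl
import pickle
a=ctrl.snapshot("scene");b=ctrl.snapshot("top");pickle.dump(a,open("d3.pkl","wb"))
o=np.zeros((600,800,3),np.uint8);o[:600,:480]=crop(a["image"],300,80,80,100,6);o[:320,480:]=crop(b["image"],350,130,80,80,4)
cv2.imwrite("pics/c3.png",o)
E
```

```text
t 5.2 p [ 0.5167 -0.118   0.1746] yhead 86.1 tilt 0.04 q [-0.35  0.06  0.06  1.57  0.   -0.28] F [ 0.8  0.  -1.5] w 0.0425
offset [ 0.0001 -0.0005 -0.0004] yaw 0.1
```

View pics/c3.png

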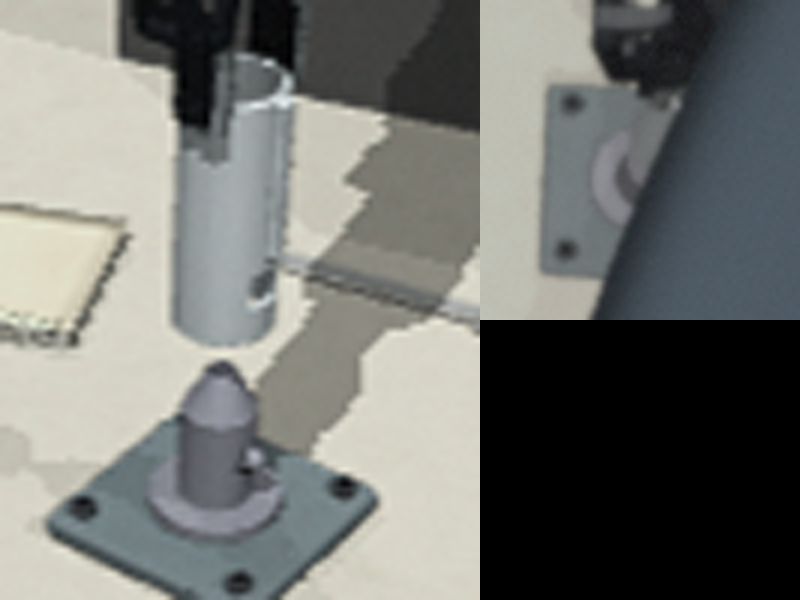

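Fifth picture: the tube hangs above the spigot. Its lower edge centre is near crop x 223 and the spigot axis is near x 222. The hole at (263,285) and the button at (255,465) are on the same side. I lower it onto the taper.

Emit:
step_arm:
  claw: [0.2, 0.2, 0.2, 0.2, 0.2, 0.2, 0.2, 0.2]
  offset:
    - [0, -0.0005, 0.01]
    - [0, -0.0005, 0.02]
    - [0, -0.0005, 0.03]
    - [0, -0.0005, 0.035]
    - [0, -0.0005, 0.04]
    - [0, -0.0005, 0.045]
    - [0, -0.0005, 0.048]
    - [0, -0.0005, 0.048]
  yaw: [0, 0, 0, 0, 0, 0, 0, 0]

```text
time: 6.3
position: [0.5166, -0.1189, 0.1262]
eef_rot: [-0.0, 0.034, 0.999, 0.0]
wrist_force: [0.3, -0.1, -1.9]
grip_width: 0.0422
```

```bash
python3 st.py .5165 -.1185 .085 86
```

```text
t 6.3 p [ 0.5166 -0.1189  0.1262] yhead 86.1 tilt 0.02 q [-0.35  0.06 -0.04  1.48  0.   -0.29] F [ 0.3 -0.1 -1.9] w 0.0422
offset [0.0001 0.0004 0.0412] yaw 0.1
```

Emit:
step_arm:
  claw: [0.2, 0.2, 0.2, 0.2, 0.2, 0.2, 0.2, 0.2]
  offset:
    - [0, 0, 0.004]
    - [0, 0, 0.008]
    - [0, 0, 0.012]
    - [0, 0, 0.016]
    - [0, 0, 0.02]
    - [0, 0, 0.022]
    - [0, 0, 0.024]
    - [0, 0, 0.024]
  yaw: [0, 0, 0, 0, 0, 0, 0, 0]

```text
time: 7.3
position: [0.5161, -0.1187, 0.1017]
eef_rot: [-0.001, 0.034, 0.999, 0.0]
wrist_force: [-1.1, 0.9, -2.0]
grip_width: 0.0425
```

```bash
python3 st.py .5165 -.1185 .085 86
```

```text
t 7.3 p [ 0.5161 -0.1187  0.1017] yhead 86.1 tilt 0.09 q [-0.35  0.06 -0.08  1.43 -0.   -0.29] F [-1.1  0.9 -2. ] w 0.0425
offset [-0.0004  0.0002  0.0167] yaw 0.1
```

Emit:
step_arm:
  claw: [0.2, 0.2, 0.2, 0.2, 0.2, 0.2, 0.2, 0.2]
  offset:
    - [0, 0, 0.004]
    - [0, 0, 0.008]
    - [0, 0, 0.012]
    - [0, 0, 0.015]
    - [0, 0, 0.016]
    - [0, 0, 0.017]
    - [0, 0, 0.018]
    - [0, 0, 0.018]
  yaw: [0, 0, 0, 0, 0, 0, 0, 0]

```text
time: 8.3
position: [0.5171, -0.1191, 0.085]
eef_rot: [0.001, 0.034, 0.999, -0.0]
wrist_force: [-0.5, -0.5, 1.7]
grip_width: 0.0423
```

```bash
python3 st.py .5165 -.1185 .085 86
python3 - <<'E'
from h import *;from bench import ctrl
a=ctrl.snapshot("scene")
cv2.imwrite("pics/c4.png",crop(a["image"],300,105,80,80,7))
E
```

```text
t 8.3 p [ 0.5171 -0.1191  0.085 ] yhead 86.1 tilt 0.07 q [-0.35  0.07 -0.11  1.39  0.   -0.29] F [-0.5 -0.5  1.7] w 0.0423
offset [0.0007 0.0005 0.    ] yaw 0.1
```

View pics/c4.png

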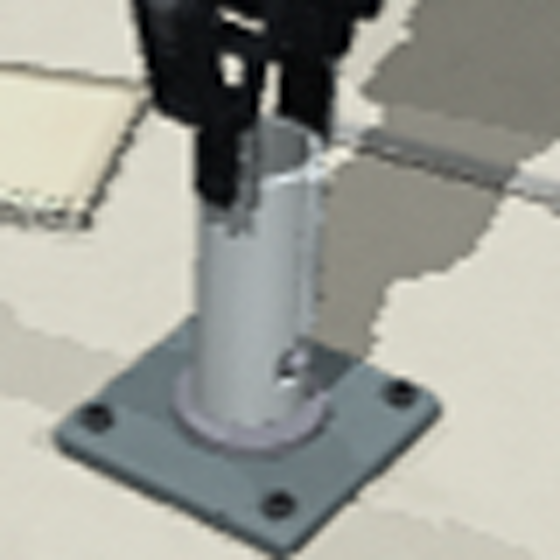

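Sixth picture: the tube is on the collar, and the button shows in the hole at crop (292,365). I press a little more, release and back off.

Emit:
step_arm:
  claw: [0.2, 0.2, 0.2, 0.2, 1, 1, 1, 1]
  offset:
    - [0, 0, 0.001]
    - [0, 0, 0.002]
    - [0, 0, 0.002]
    - [0, 0, 0.002]
    - [0, 0, 0.0]
    - [0, 0, 0.0]
    - [0, 0, 0]
    - [0, 0, 0]
  yaw: [0, 0, 0, 0, 0, 0, 0, 0]

```text
time: 9.35
position: [0.5164, -0.1188, 0.0839]
eef_rot: [-0.0, 0.034, 0.999, 0.0]
wrist_force: [-0.1, 0.0, 0.2]
grip_width: 0.0854
```

Emit:
step_arm:
  claw: [1, 1, 1, 1, 1, 1, 1, 1]
  offset:
    - [0, 0, 0]
    - [0, 0, 0]
    - [0, 0, -0.03]
    - [0, 0, -0.06]
    - [0, 0, -0.1]
    - [0, 0, -0.14]
    - [0, 0, -0.14]
    - [0, 0, -0.14]
  yaw: [0, 0, 0, 0, 0, 0, 0, 0]

```text
time: 10.35
position: [0.5167, -0.1189, 0.2241]
eef_rot: [-0.0, 0.034, 0.999, 0.0]
wrist_force: [0.2, -0.6, -0.1]
grip_width: 0.0858
```

Emit:
step_arm:
  claw: [1, 1, 1, 1, 1, 1, 1, 1]
  offset:
    - [0, -0.03, 0]
    - [0, -0.07, 0]
    - [0, -0.11, 0]
    - [0, -0.15, 0]
    - [0, -0.19, 0]
    - [0, -0.2, 0]
    - [0, -0.2, 0]
    - [0, -0.2, 0]
  yaw: [0, 0, 0, 0, 0, 0, 0, 0]

```text
time: 11.35
position: [0.5032, -0.3171, 0.224]
eef_rot: [-0.0, 0.033, 0.999, 0.001]
wrist_force: [0.5, 0.7, 0.2]
grip_width: 0.0854
```

```bash
python3 st.py .5165 -.1185 .085 86
python3 - <<'E'
from h import *;from bench import ctrl
a=ctrl.snapshot("scene");b=ctrl.snapshot("top")
o=np.zeros((560,800,3),np.uint8);o[:480,:480]=crop(a["image"],300,105,80,80,6);o[:320,480:]=crop(b["image"],350,130,80,80,4)
cv2.imwrite("pics/c5.png",o)
# rim centre expected if home: z=.13
print(proj(a,[.5165,-.1185,.13]),proj(b,[.5165,-.1185,.13]))
E
```

```text
t 11.35 p [ 0.5032 -0.3171  0.224 ] yhead 86.2 tilt 0.08 q [-0.68  0.25  0.37  1.69  0.   -0.61] F [0.5 0.7 0.2] w 0.0854
offset [-0.0002  0.1988  0.1392] yaw 0.2
[337.96320754 126.18783769] [399.98594637 162.86537271]
```

View pics/c5.png

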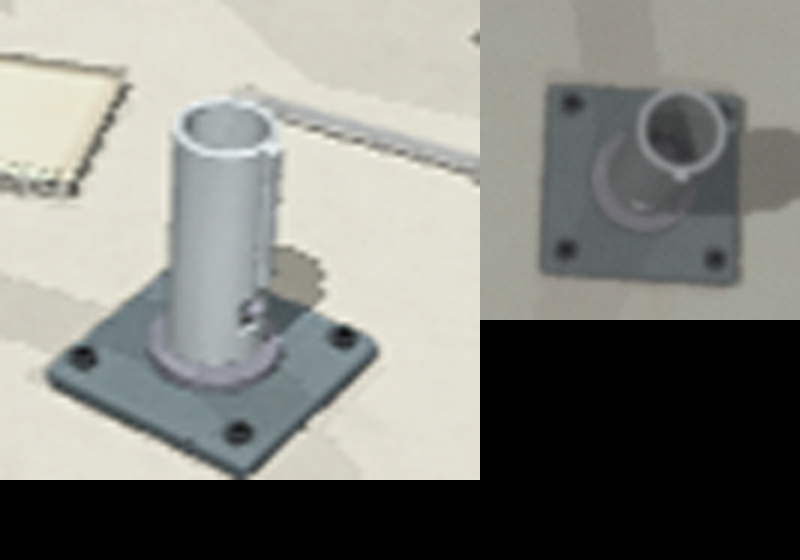

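Seventh picture: the rim centre is at scene (337.7,126.3), against (338.0,126.2) expected for fully home. The tube is upright and the gripper is clear. One zoom on the button follows.

Run:
```python
from h import *;from bench import ctrl;import pickle
a=ctrl.snapshot("scene");p=pickle.load(open("d0.pkl","rb"))["scene"]
cv2.imwrite("pics/c6.png",np.hstack([crop(a["image"],326,142,28,28,14),crop(p["image"],326,142,28,28,14)]))
t=np.radians(176);d=np.array([np.cos(t),np.sin(t),0])
for r in(.017,.0185,.022,.024): print(r,(proj(a,np.array([.5165,-.1185,.045])+r*d)-[326,142])*14)
```

```text
0.017 [218.45905887 198.21642475]
0.0185 [225.09947146 201.24479656]
0.022 [240.62728491 208.3262831 ]
0.024 [249.52145309 212.3824841 ]
```

View pics/c6.png

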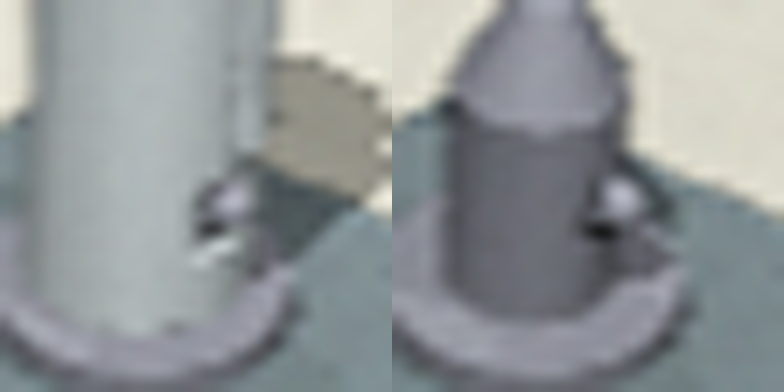

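Eighth picture: the button's bright cone shows through the hole at crop (232,198). In the first image, with the button fully out, it sits at the same pixel (622-392=230,198). The button is out, so I hand in.

```bash
python3 -c "
from bench import ctrl
print(ctrl.sign_off())"
```

```text
the job is handed in; nothing more can be done
None
```

I gripped the tall holed tube across its upper half, turned it about 34° to bring the hole round to the button, and lowered it over the spigot onto the collar. I then gave it a light extra push, released it and moved the arm clear. The job was handed in at about 11.5 s of the 35 s allowed.

**Seating:** The rim centre was at scene pixel (337.7, 126.3), against (338.0, 126.2) computed for fully home. The tube looks upright in both views.

**Button:** It shows through the hole at the same pixel, within about 2 crop pixels (0.2 image pixels), as when it was fully out at the start.

**Robot:** The gripper is open and about 0.2 m away. The measured wrist force stayed within a few newtons at the end of every move.

**Not checked directly:** I saw no clear force signature as the button was pressed in. That stage is inferred from the tube passing over it. I did not measure the shorter tube again, but the arm never went near it.

**Disagreements:** The two camera views differed by a few mm on the tube and stand. They also differed by about 10° on the button's heading (176.6° and -173.6°). I used 176°, which matches the plate bolts, and the fit gave no trouble.

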